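Palletise parts trays in two interlocking layers

TASK

Set one of the blue trays from the sloped rack into the empty place of the lower layer on the pallet, then build a second layer on top with the other three, in the interlocking pattern: the same layout turned half round, so that its single crosswise tray comes over the ends of the lower pair and its side-by-side pair comes over the lower crosswise tray, with the outer edges of the two layers in line. Set the trays down gently, mouth up, square and level, and leave the tape measure and the battery pack where they are.

Things in the scene. Friction and masses are not known exactly. Their poses are not given: they have to be found in the camera images.
- pallet: wooden pallet of slats, 150 (x) x 222 (y) x 36 high, fixed; origin: centre of its underside, z up. A layer of trays is 136 (x) x 208 (y), centred on it, gaps 8: a pair side by side, length along y, centres at x = +36 and -36, and one tray crosswise, length along x, centre at x = 0. In the lower layer the pair's centres are at y = -36, the crosswise tray's at y = +72
- rack: plywood rack, four lanes side by side (72 apart), fixed, 300 wide, 150 deep, 105 high; origin: under the centre of its foot, y across the lanes. Its bed rises 30 degrees towards its own +x, away from the robot; a lip 14 high at the low edge, ribs 6 high between lanes. A tray in each lane, length up the slope, so tilted 30 degrees, mouth towards the robot
- tray_a: the tray of point tray_a_mid; origin: centre of its underside. Every tray: 136 x 64 x 44 high, walls and floor 4, about 0.2 kg, alike either way round, a white card on each end. A web 8 thick crosses it at mid-length (normal along x), top 2.5 below the rim: pinch it, a finger in each compartment (60 along x, 56 along y, 40 deep). Stacked trays stand on the rims below, not inside
- tray_a_mid (a point): blue open tray, one of four alike on the sloped rack (see tray_a for its make). Point: its middle, half-way up (22 above its underside); x along its length, y across, z out of its mouth
- tray_b_mid (a point): blue open tray, one of four alike on the sloped rack (see tray_a for its make). Point: its middle, half-way up (22 above its underside); x along its length, y across, z out of its mouth
- tray_c_mid (a point): blue open tray, one of four alike on the sloped rack (see tray_a for its make). Point: its middle, half-way up (22 above its underside); x along its length, y across, z out of its mouth
- tray_d_mid (a point): blue open tray, one of four alike on the sloped rack (see tray_a for its make). Point: its middle, half-way up (22 above its underside); x along its length, y across, z out of its mouth
- tray_b: the tray of point tray_b_mid, made as tray_a; origin: centre of its underside
- tray_c: the tray of point tray_c_mid, made as tray_a; origin: centre of its underside
- tray_d: the tray of point tray_d_mid, made as tray_a; origin: centre of its underside
- low_cross_mid (a point): blue tray, loose, in the lower layer: the single crosswise one. Made as tray_a; point at its middle, half-way up
- low_side_mid (a point): blue tray, loose, in the lower layer: one of the side-by-side pair, at x = +36 or -36 of the pallet; the other place of the pair is empty, with a thin paper slip on the slats. Made as tray_a; point at its middle, half-way up
- low_pair_1 (a point): point fixed to the pallet where the middle (half-way up) of a tray belongs: lower layer, one of the pair (x = +36 of the pallet); here or at low_pair_2 low_side stands at the start, the other is empty
- low_pair_2 (a point): point fixed to the pallet where the middle (half-way up) of a tray belongs: lower layer, the other of the pair (x = -36)
- low_cross_place (a point): point fixed to the pallet where the middle (half-way up) of a tray belongs: lower layer, crosswise (low_cross stands there)
- up_cross (a point): point fixed to the pallet where the middle (half-way up) of a tray belongs: upper layer, crosswise: length along the pallet's x
- up_pair_1 (a point): point fixed to the pallet where the middle (half-way up) of a tray belongs: upper layer, one of the pair (x = +36): length along the pallet's y
- up_pair_2 (a point): point fixed to the pallet where the middle (half-way up) of a tray belongs: upper layer, the other of the pair (x = -36): length along the pallet's y
- tape_measure: yellow tape measure, 38 x 85 x 64 high, standing at the left side of the bench: bystander; origin at the centre of its underside
- battery: black battery pack, 73 x 110 x 66 high, at the right side of the bench: bystander
Things that resemble listed ones, but are neither listed nor needed, are in the scene too. Leave any orange look-alike of the tray_c alone.

How it is judged (in metres and radians):
On the way:
1. the lower layer is complete: both places of its pair are filled, and nothing has been knocked out of it (((distance between tray_a_mid and low_pair_1 below 0.016 m and angle between the x axis of tray_a_mid and the y axis of pallet, either way round below 0.12 rad and angle between tray_a_mid's own z axis and vertical below 0.06 rad) or (distance between tray_b_mid and low_pair_1 below 0.016 m and angle between the x axis of tray_b_mid and the y axis of pallet, either way round below 0.12 rad and angle between tray_b_mid's own z axis and vertical below 0.06 rad) or (distance between tray_c_mid and low_pair_1 below 0.016 m and angle between the x axis of tray_c_mid and the y axis of pallet, either way round below 0.12 rad and angle between tray_c_mid's own z axis and vertical below 0.06 rad) or (distance between tray_d_mid and low_pair_1 below 0.016 m and angle between the x axis of tray_d_mid and the y axis of pallet, either way round below 0.12 rad and angle between tray_d_mid's own z axis and vertical below 0.06 rad) or (distance between low_side_mid and low_pair_1 below 0.016 m and angle between the x axis of low_side_mid and the y axis of pallet, either way round below 0.12 rad and angle between low_side_mid's own z axis and vertical below 0.06 rad)) and ((distance between tray_a_mid and low_pair_2 below 0.016 m and angle between the x axis of tray_a_mid and the y axis of pallet, either way round below 0.12 rad and angle between tray_a_mid's own z axis and vertical below 0.06 rad) or (distance between tray_b_mid and low_pair_2 below 0.016 m and angle between the x axis of tray_b_mid and the y axis of pallet, either way round below 0.12 rad and angle between tray_b_mid's own z axis and vertical below 0.06 rad) or (distance between tray_c_mid and low_pair_2 below 0.016 m and angle between the x axis of tray_c_mid and the y axis of pallet, either way round below 0.12 rad and angle between tray_c_mid's own z axis and vertical below 0.06 rad) or (distance between tray_d_mid and low_pair_2 below 0.016 m and angle between the x axis of tray_d_mid and the y axis of pallet, either way round below 0.12 rad and angle between tray_d_mid's own z axis and vertical below 0.06 rad) or (distance between low_side_mid and low_pair_2 below 0.016 m and angle between the x axis of low_side_mid and the y axis of pallet, either way round below 0.12 rad and angle between low_side_mid's own z axis and vertical below 0.06 rad)) and distance between low_cross_mid and low_cross_place below 0.016 m and angle between the x axis of low_cross_mid and the x axis of pallet, either way round below 0.12 rad and angle between low_cross_mid's own z axis and vertical below 0.06 rad), for 0.2 s.
At the end, for the whole second after the job is handed in: Lower layer full; upper layer the same layout turned half round, crosswise tray over the ends of the lower pair, pair over the lower crosswise tray. Each tray centred within 16 mm of its place, square within 7 and level within 3 degrees, mouth up, at rest (all of step 1 and ((distance between tray_a_mid and up_cross below 0.016 m and angle between the x axis of tray_a_mid and the x axis of pallet, either way round below 0.12 rad and angle between tray_a_mid's own z axis and vertical below 0.06 rad) or (distance between tray_b_mid and up_cross below 0.016 m and angle between the x axis of tray_b_mid and the x axis of pallet, either way round below 0.12 rad and angle between tray_b_mid's own z axis and vertical below 0.06 rad) or (distance between tray_c_mid and up_cross below 0.016 m and angle between the x axis of tray_c_mid and the x axis of pallet, either way round below 0.12 rad and angle between tray_c_mid's own z axis and vertical below 0.06 rad) or (distance between tray_d_mid and up_cross below 0.016 m and angle between the x axis of tray_d_mid and the x axis of pallet, either way round below 0.12 rad and angle between tray_d_mid's own z axis and vertical below 0.06 rad)) and ((distance between tray_a_mid and up_pair_1 below 0.016 m and angle between the x axis of tray_a_mid and the y axis of pallet, either way round below 0.12 rad and angle between tray_a_mid's own z axis and vertical below 0.06 rad) or (distance between tray_b_mid and up_pair_1 below 0.016 m and angle between the x axis of tray_b_mid and the y axis of pallet, either way round below 0.12 rad and angle between tray_b_mid's own z axis and vertical below 0.06 rad) or (distance between tray_c_mid and up_pair_1 below 0.016 m and angle between the x axis of tray_c_mid and the y axis of pallet, either way round below 0.12 rad and angle between tray_c_mid's own z axis and vertical below 0.06 rad) or (distance between tray_d_mid and up_pair_1 below 0.016 m and angle between the x axis of tray_d_mid and the y axis of pallet, either way round below 0.12 rad and angle between tray_d_mid's own z axis and vertical below 0.06 rad)) and ((distance between tray_a_mid and up_pair_2 below 0.016 m and angle between the x axis of tray_a_mid and the y axis of pallet, either way round below 0.12 rad and angle between tray_a_mid's own z axis and vertical below 0.06 rad) or (distance between tray_b_mid and up_pair_2 below 0.016 m and angle between the x axis of tray_b_mid and the y axis of pallet, either way round below 0.12 rad and angle between tray_b_mid's own z axis and vertical below 0.06 rad) or (distance between tray_c_mid and up_pair_2 below 0.016 m and angle between the x axis of tray_c_mid and the y axis of pallet, either way round below 0.12 rad and angle between tray_c_mid's own z axis and vertical below 0.06 rad) or (distance between tray_d_mid and up_pair_2 below 0.016 m and angle between the x axis of tray_d_mid and the y axis of pallet, either way round below 0.12 rad and angle between tray_d_mid's own z axis and vertical below 0.06 rad)) and linear speed of each of tray_a, tray_b, tray_c, tray_d below 0.02 m/s); the robot touches nothing.
It fails at once if the trays or the pallet are slammed, dropped on or pressed hard (more than 80 N on the pallet) (contact force between pallet and anything else above 80 N).
It fails at once if the tape measure or the battery pack is moved more than 30 mm (distance of any of tape_measure, battery from where it was at the start of the episode above 0.03 m).
It also fails if it takes over 72 s, if anything falls off the work surface, if the arm or the gripper's body presses on something with over 40 N, if the wrist force passes 120 N, or if a joint passes its speed limit or range.

ROBOT

A 6-joint arm with a two-finger parallel gripper is mounted at the origin on the work surface; the furniture and walls round the work are solid. World frame = base frame: x ahead of the robot, y to its left, z up, the work surface at z = 0. Lengths are in mm, angles in rad, forces in N, time in s.
With the tool pointing down it reaches from about 325 to 900 mm from the base axis. Payload 6.1 kg.
Tool frame: the origin (TCP) lies between the finger pads; the fingertips stand 14 mm ahead of it and the grasp point (between the pads) lies 5 mm behind it; z points along the fingers, y is the line along which they close (so a half turn about z gives the same grasp; the last joint's range is limited). The gripper opens to 87 mm and grips with 3 to 60 N. Pads are 19 mm wide; open, the fingers measure 117 mm over their backs; the gripper's body (75 mm by 190 mm) begins 51 mm behind the grasp point.
Start: joints at [-1.443, 0.22, 1.526, -0, 1.395, -0.126], TCP at [156.921, -604.972, 236.538] pointing down, gripper open.
Joint ranges: [-2.98, 2.98], [-0.91, 2.08], [0.09, 2.57], [-1.24, 4.39], [0.2, 2.65], [-2.68, 2.68]. Speed limits (rad/s): [2.57, 2.57, 3.01, 3.14, 3.14, 3.14].

INTERFACE

Orientations are given as a rotation vector (axis times angle).
In Python, from bench import * gives the robot as it stands. The module is installed in compiled form; this text tells all that it offers. Calls block until the motion is done:
- goto(position, orientation): joint-space move of the TCP to a pose.
- servo_line(position, max_speed=150, attitude=None, until_force=None): straight line of the TCP; attitude=None keeps the orientation; max_speed is the mean speed in mm/s. With until_force (N) it stops when the force on the tool has changed by that much, and returns True; else False.
- movej(angles): joint-space move.
- let_go() and grasp(strength=None): open the fingers fully, or close them until they stop; strength is the grip in N (None keeps the last).
- pause(seconds).
- solve_ik(position, orientation): joint angles nearest the present ones, or None.
- get_obs(): the state.
- capture(name): name is "scene" or "top"; returns the picture (480x640x3 uint8, red, green, blue); there is no depth.
- camera_model(name): a dict with "mtx" (3x3 intrinsics, pixels), "k1" (the pictures are not rectified: a ray, as slopes to the right and down, at radius r is drawn at 1 + k1 r^2 times it, then the intrinsics apply), "R" (3x3) and "t" (3): a world point X has camera coordinates R X + t. Camera axes: x right, y down, z forward; pixel columns grow to the right and rows downward; lengths in mm; the calibration is good to about 2 mm. A picture is of the moment at which its call begins. camera_model takes no time and is no camera call.
A pose or a line that the arm cannot do raises MotionError and nothing moves.
- job_done(): hands the job in; it is judged then, once.
Trained networks look in the newest picture that a camera, given by its name, has taken for a name from the list of things; names that differ only in an ending like _2 or _b are one class to them, and where a whole thing is asked for, a point or a joint stands for the part that bears it (a point fixed in the world has none). Each returns a list of dicts, best first, with "score" (0 to 1); they miss things now and then, are a little off and sometimes report something else, mostly with a low value. They report only what shows in the picture. A call takes as long as a camera call. They do not tell look-alikes from the thing itself.
- spot_in(camera, target): "xy" ([column, row] in pixels, amid what is visible of it).
- regions_of(camera, target): "pixels" (480x640 bool, what is visible of it) and "xy" ([column, row] in pixels, amid what is visible of it).
The state is a dict: "time": time; "joint_positions": joint angles; "joint_vel": joint speeds; "effort": joint torques, N m; "ee_pos": TCP position; "tool_rot": TCP orientation; "force": force on the tool from outside, world axes, zero at the start; "ft_torque": the same for the moment, N m; "gripper_width": finger opening in mm; "gripper_force": force on a finger pad.
Only numpy, scipy, OpenCV 4.12 (cv2) and the standard library are available. Lean on these libraries where they do the work, as an engineer would, in place of code of your own. Each camera call takes 0.05 s, during which the arm holds its last target. There are 200 camera calls.

## Working session

There is one attempt and no reset: what is moved stays moved. The work goes in short steps, each a Python script; the robot and the scene stay as the last script left them, time stands still between calls to the robot, and variables do not carry over. Pictures are saved under pics/ and viewed, at most 10 in all, crops included, and the job is handed in when it is done.

```bash
mkdir -p pics; python3 - <<'E'
from bench import *
import cv2, numpy as np
for c in ("scene","top"):
    im=capture(c); cv2.imwrite(f"pics/{c}0.png",im[:,:,::-1])
    m=camera_model(c); print(c,m["mtx"].tolist(),m["k1"],np.round(-m["R"].T@m["t"],0),np.round(m["R"],2).tolist())
    for t in ("tray_a","pallet","rack","tape_measure","battery"):
        r=regions_of(c,t); print(t,[(round(q["score"],2),np.round(q["xy"]).tolist(),int(q["pixels"].sum())) for q in r])
print(get_obs()["time"])
E
```

```text
scene [[527.9959317443994, 0.0, 318.55537066255084], [0.0, 527.9959317443994, 238.37643756685117], [0.0, 0.0, 1.0]] -0.1138987213277057 [-172. 1068.  773.] [[-0.89, -0.45, 0.01], [-0.22, 0.41, -0.89], [0.4, -0.79, -0.46]]
tray_a [(0.96, [271.0, 262.0], 1011), (0.91, [254.0, 274.0], 1115), (0.78, [394.0, 252.0], 1132), (0.77, [302.0, 354.0], 1954), (0.72, [244.0, 290.0], 1249), (0.65, [221.0, 308.0], 2014)]
pallet [(0.88, [320.0, 246.0], 1244)]
rack [(0.92, [210.0, 329.0], 1434)]
tape_measure [(0.75, [178.0, 371.0], 1070), (0.49, [223.0, 310.0], 1953)]
battery [(0.34, [318.0, 246.0], 1176)]
top [[547.2058969720082, 0.0, 323.37712298930916], [0.0, 547.2058969720082, 237.03393204789714], [0.0, 0.0, 1.0]] -0.14020891133172741 [ 198.  -67. 1806.] [[0.01, -1.0, 0.01], [-0.99, -0.01, -0.11], [0.11, -0.0, -0.99]]
tray_a [(0.93, [231.0, 216.0], 969), (0.85, [213.0, 219.0], 989), (0.74, [213.0, 283.0], 842), (0.67, [381.0, 283.0], 881), (0.64, [278.0, 208.0], 935), (0.58, [255.0, 211.0], 913), (0.56, [360.0, 225.0], 1190)]
pallet [(0.8, [365.0, 229.0], 1145), (0.31, [239.0, 191.0], 474), (0.24, [166.0, 218.0], 275)]
rack [(0.72, [250.0, 190.0], 612), (0.55, [211.0, 216.0], 915)]
tape_measure [(0.87, [164.0, 219.0], 253)]
battery [(0.71, [471.0, 239.0], 708), (0.41, [342.0, 204.0], 887)]
0.6
```

```bash
python3 - <<'E'
import cv2
a=cv2.imread("pics/top0.png"); cv2.imwrite("pics/top0c.png",cv2.resize(a[150:330,140:420],(800,514),interpolation=cv2.INTER_CUBIC))
a=cv2.imread("pics/scene0.png"); cv2.imwrite("pics/scene0c.png",cv2.resize(a[190:410,150:440],(790,600),interpolation=cv2.INTER_CUBIC))
E
```

```text
(no output)
```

View pics/top0c.png

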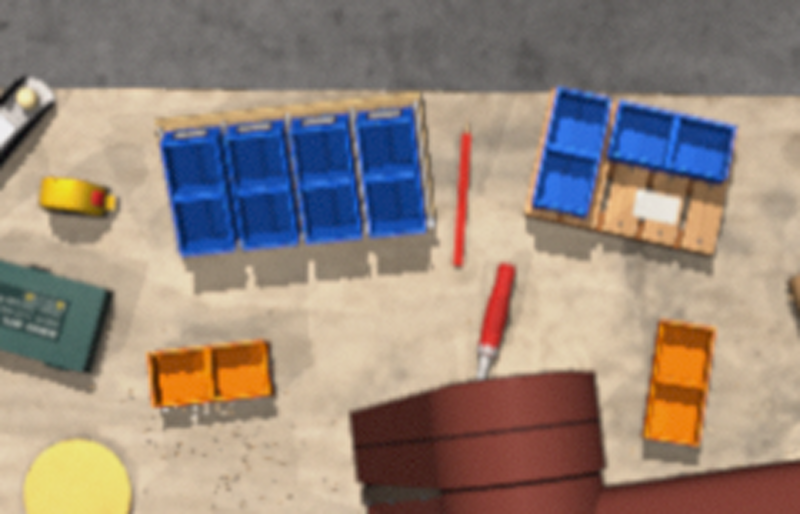

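View pics/scene0c.png

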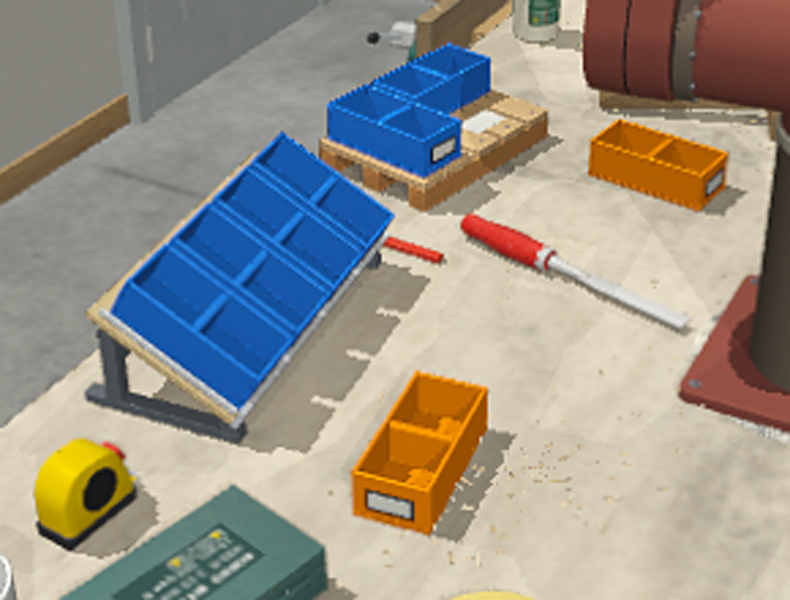

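View pics/scene0.png

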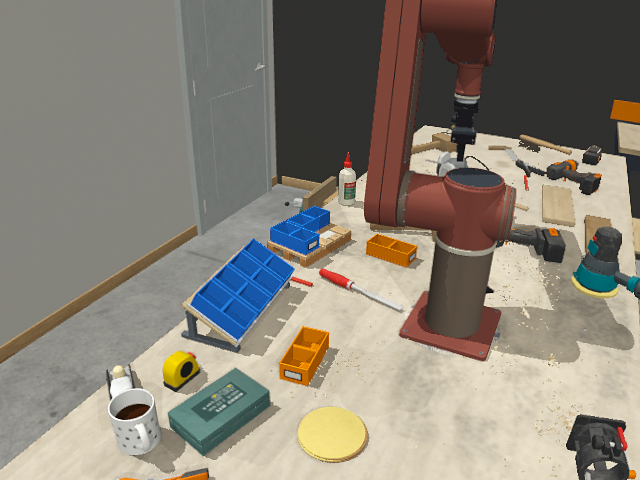

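The top view shows four blue trays on the rack at about columns 196–290, rows 185–240. The pallet is at columns 325–397, rows 180–240. Its crosswise tray is on the left, low_side is far, and the empty place with the slip is near, which is low_pair_2. The orange look-alikes stand apart. Next I fit the poses to the blue silhouettes in both views.

```bash
cat > h.py <<'E'
import cv2, numpy as np
from scipy.optimize import minimize
from scipy.spatial.transform import Rotation as Ro
from bench import *
CAM={c:camera_model(c) for c in ("scene","top")}
def proj(c,X):
    m=CAM[c]; p=np.atleast_2d(X)@np.array(m["R"]).T+m["t"]; s=p[:,:2]/p[:,2:]
    s=s*(1+m["k1"]*(s**2).sum(1,keepdims=True)); K=np.array(m["mtx"])
    return s*[K[0,0],K[1,1]]+K[:2,2]
BOX=np.array([[x,y,z] for x in(-68,68) for y in(-32,32) for z in(0,44.)])
def blue(im):
    h=cv2.cvtColor(im,cv2.COLOR_RGB2HSV); return (cv2.inRange(h,(100,130,40),(125,255,255))>0).astype(np.float32)
S=4
def render(c,boxes,sub=None):
    m=np.zeros((480*S,640*S),np.uint8)
    for B in boxes:
        h=cv2.convexHull(proj(c,B).astype(np.float32))
        cv2.fillConvexPoly(m,np.round((h+0.5)*S-0.5).astype(np.int32),1)
    return cv2.resize(m.astype(np.float32),(640,480),interpolation=cv2.INTER_AREA)
def Rz(a): return Ro.from_euler('z',a).as_matrix()
TILT=Ro.from_euler('y',-np.pi/6).as_matrix()
# rack tray: pose centre of underside of group + offset; p=(x,y,z,yaw)
def rackboxes(p,lanes=(-108,-36,36,108)):
    R=Rz(p[3])@TILT
    return [(BOX+[0,l,0])@R.T+p[:3] for l in lanes]
def palboxes(p,spec):   # spec: list of (x,y,crosswise,z)
    out=[]
    for x,y,cr,z in spec:
        B=BOX if cr else BOX@Rz(np.pi/2).T
        out.append((B+[x,y,z])@Rz(p[2]).T+[p[0],p[1],0])
    return out
def fit(f,p0,step,obs,rois):
    def cost(p):
        b=f(p); e=0
        for c in obs:
            x0,y0,x1,y1=rois[c]
            e+=(cv2.GaussianBlur(render(c,b)-obs[c],(0,0),1.0)[y0:y1,x0:x1]**2).sum()
        return e
    p0=np.array(p0,float); sim=np.vstack([p0]+[p0+np.eye(len(p0))[i]*step[i] for i in range(len(p0))])
    r=minimize(cost,p0,method='Nelder-Mead',options=dict(initial_simplex=sim,maxiter=220,xatol=.05,fatol=.01))
    return r.x,r.fun
def ray(c,uv,z):
    f=lambda q: proj(c,[q[0],q[1],z])[0]-uv
    from scipy.optimize import fsolve
    return fsolve(f,[600,0])
E
cat > m1.py <<'E'
from h import *
obs={c:blue(cv2.imread(f"pics/{c}0.png")[:,:,::-1]) for c in CAM}
RR={"top":(180,165,305,255),"scene":(180,230,300,360)}; RP={"top":(318,170,405,245),"scene":(262,200,340,258)}
rk=ray("top",[243,213],70); pl=ray("top",[362,210],50); print(rk,pl)
best=None
for yaw in (0.0,0.15,-0.15):
    r=fit(rackboxes,[*rk,70,yaw],[15,15,10,.1],obs,RR)
    if best is None or r[1]<best[1]: best=r
print("rack",best); pr=best[0]
spec=[(0,72,1,36),(36,-36,0,36)]
bp=None
for yaw in (-0.15,0,0.15):
    r=fit(lambda p:palboxes(p,spec),[*pl,yaw],[15,15,.1],obs,RP)
    if bp is None or r[1]<bp[1]: bp=r
print("pal",bp); pp=bp[0]
for i,s in enumerate(spec):
    # individual shift with the other fixed
    def f(q): 
        a=palboxes(pp,spec); a[i]=palboxes([pp[0]+q[0],pp[1]+q[1],pp[2]],[s])[0]; return a
    print("pal ind",i,fit(f,[0,0],[4,4],obs,RP))
for i in range(4):
    def f(q):
        a=rackboxes(pr); R=Rz(pr[3])@TILT; a[i]=a[i]+R@[q[0],q[1],0]; return a
    print("rack ind",i,fit(f,[0,0],[4,4],obs,RR))
np.save("fit.npy",np.r_[pr,pp])
for c,w in (("top",(170,160,410,260)),("scene",(170,200,350,360))):
    im=cv2.imread(f"pics/{c}0.png"); x0,y0,x1,y1=w; k=min(800/(x1-x0),600/(y1-y0))
    I=cv2.resize(im[y0:y1,x0:x1],None,fx=k,fy=k,interpolation=cv2.INTER_CUBIC)
    pb=np.array([[x,y,z] for z in(0,36) for x,y in((-75,-111),(75,-111),(75,111),(-75,111))])@Rz(pp[2]).T+[pp[0],pp[1],0]
    polys=[B[[1,3,7,5]] for B in rackboxes(pr)+palboxes(pp,spec)]+[pb[:4],pb[4:]]
    for P in polys: cv2.polylines(I,[np.round((proj(c,P)-[x0,y0]+.5)*k).astype(np.int32)],True,(0,255,255),1)
    cv2.imwrite(f"pics/fit_{c}.png",I)
E
time python3 m1.py
```

```text
[470.05110316 183.91403175] [ 487.38631308 -200.1181633 ]
rack (array([4.76732700e+02, 1.83691608e+02, 5.89166472e+01, 1.22016328e-01]), np.float64(658.7857055664062))
pal (array([ 4.92117724e+02, -1.97295531e+02, -2.04882706e-01]), np.float64(202.74847412109375))
pal ind 0 (array([ 0.22021484, -0.75878906]), np.float64(201.05276489257812))
pal ind 1 (array([0., 0.]), np.float64(202.74847412109375))
rack ind 0 (array([0., 0.]), np.float64(658.7857055664062))
rack ind 1 (array([0.1875 , 0.78125]), np.float64(656.2363891601562))
rack ind 2 (array([0.93554688, 1.52246094]), np.float64(653.984130859375))
rack ind 3 (array([ 0.9317627, -1.8102417]), np.float64(644.3602294921875))
real	0m6.247s
user	0m8.791s
sys	0m1.205s
```

View pics/fit_top.png

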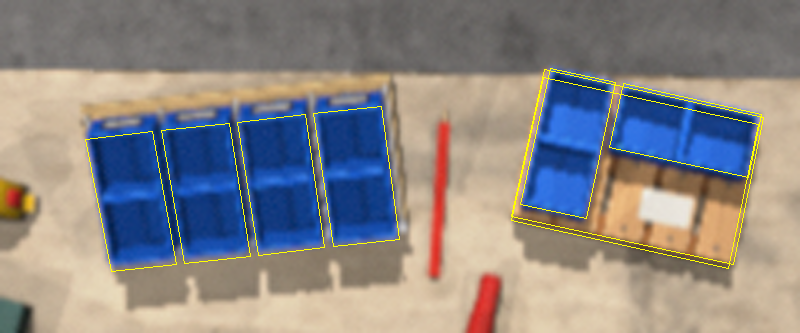

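View pics/fit_scene.png

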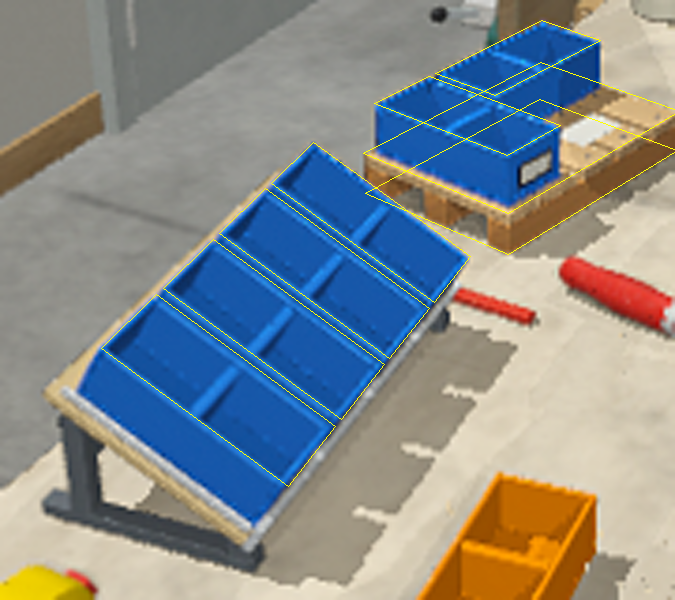

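The overlays match in both views: rims, gaps and pallet edges coincide within about 2 px of the magnified view. I check IK for the whole plan next.

```bash
cat > plan.py <<'E'
from h import *
q=np.load("fit.npy"); pr,pp=q[:4],q[4:]
LAT={-108:0,-36:.8,36:1,108:-1.5}
D=24.0  # TCP above underside
def rv(y,z):
    y=np.array(y,float); z=np.array(z,float); return Ro.from_matrix(np.c_[np.cross(y,z),y,z]).as_rotvec()
def rackpose(l,s):
    R=Rz(pr[3])@TILT
    return pr[:3]+R@[0.5,l+LAT[l],D], rv(s*R[:,0],-R[:,2]), R[:,2]
PL={"low":(-36,-36,0,36),"cross":(0,-72,1,80),"up1":(36,36,0,80),"up2":(-36,36,0,80)}
def palpose(k,s):
    x,y,c,z=PL[k]; R=Rz(pp[2])
    return R@[x,y,0]+[pp[0],pp[1],z+D], rv(s*R[:,0 if c else 1],[0,0,-1])
E
python3 - <<'E'
from plan import *
print(get_obs()["tool_rot"])
for l in LAT:
  for s in (1,-1):
    p,o,n=rackpose(l,s)
    for h in (0,80): 
        j=solve_ik(p+n*h,o); print(l,s,h,np.round(p),None if j is None else np.round(j,2))
    j=solve_ik(p+n*60+[0,0,90],o); print('  up',None if j is None else np.round(j,2))
for k in PL:
  for s in (1,-1):
    p,o=palpose(k,s)
    for h in (0,120):
        j=solve_ik(p+[0,0,h],o); print(k,s,h,np.round(p),None if j is None else np.round(j,2))
E
```

```text
[3.11630278e+00 3.97621531e-01 3.22487623e-05]
-108 1 0 [478.  75.  80.] [-0.08 -0.3   2.44  0.21  0.5  -0.35]
-108 1 80 [478.  75.  80.] [-0.1  -0.62  2.49  0.16  0.76 -0.31]
  up [-0.1  -0.67  2.38  0.14  0.92 -0.27]
-108 -1 0 [478.  75.  80.] None
-108 -1 80 [478.  75.  80.] None
  up None
-36 1 0 [470. 147.  80.] [ 0.15 -0.26  2.41 -0.04  0.47  0.06]
-36 1 80 [470. 147.  80.] [ 0.16 -0.56  2.46 -0.03  0.72  0.05]
  up [ 0.16 -0.62  2.35 -0.02  0.89  0.05]
-36 -1 0 [470. 147.  80.] None
-36 -1 80 [470. 147.  80.] None
  up None
36 1 0 [461. 219.  80.] [ 0.37 -0.18  2.35 -0.27  0.48  0.45]
36 1 80 [461. 219.  80.] [ 0.4  -0.45  2.39 -0.21  0.7   0.41]
  up [ 0.39 -0.52  2.29 -0.18  0.87  0.35]
36 -1 0 [461. 219.  80.] None
36 -1 80 [461. 219.  80.] None
  up None
108 1 0 [452. 288.  80.] [ 0.55 -0.08  2.26 -0.43  0.52  0.75]
108 1 80 [452. 288.  80.] [ 0.59 -0.31  2.3  -0.36  0.71  0.69]
  up [ 0.58 -0.39  2.21 -0.29  0.87  0.6 ]
108 -1 0 [452. 288.  80.] [ 0.55 -0.08  2.26 -0.43  0.52 -2.39]
108 -1 80 [452. 288.  80.] [ 0.59 -0.31  2.3  -0.36  0.71 -2.45]
  up [ 0.58 -0.39  2.21 -
[... 339 characters left out ...]
.    1.12 -0.45]
cross 1 120 [ 477. -268.  104.] [-0.66  0.04  1.74 -0.    1.35 -0.45]
cross -1 0 [ 477. -268.  104.] None
cross -1 120 [ 477. -268.  104.] None
up1 1 0 [ 535. -169.  104.] [-0.45  0.2   1.81  0.    1.13 -1.81]
up1 1 120 [ 535. -169.  104.] [-0.45  0.08  1.71  0.    1.35 -1.81]
up1 -1 0 [ 535. -169.  104.] [-0.45  0.2   1.81 -0.    1.13  1.33]
up1 -1 120 [ 535. -169.  104.] [-0.45  0.08  1.71 -0.    1.35  1.33]
up2 1 0 [ 464. -155.  104.] [-0.48  0.04  1.99  0.    1.11 -1.85]
up2 1 120 [ 464. -155.  104.] [-0.48 -0.1   1.89  0.    1.36 -1.85]
up2 -1 0 [ 464. -155.  104.] [-0.48  0.04  1.99 -0.    1.11  1.29]
up2 -1 120 [ 464. -155.  104.] [-0.48 -0.1   1.89 -0.    1.36  1.29]
```

```bash
cat >> plan.py <<'E'
def st(msg): 
    o=get_obs(); print(msg,"t%.1f"%o["time"],np.round(o["ee_pos"],1),"w%.1f"%o["gripper_width"],"F",np.round(o["force"],1)); return o
def pick(l):
    p,o,n=rackpose(l,1)
    goto(p+n*75,o)
    hit=servo_line(p,120,until_force=20); st(f"down hit={hit}")
    grasp(30); g=st("grasped")
    servo_line(p+n*62,120); servo_line(p+n*62+[0,0,80],200); return st("lifted")
def place(k,dx=(0,0,0)):
    p,o=palpose(k,1 if k=="cross" else -1); p=p+dx
    goto(p+[0,0,75],o); servo_line(p+[0,0,10],120)
    g=st("above")
    hit=servo_line(p-[0,0,7],25,until_force=5); st(f"lowered hit={hit}, want z {p[2]:.1f}")
    let_go(); servo_line(p+[0,0,90],160); return st("placed")
E
python3 - <<'E'
from plan import *
pick(-108)
im=capture("scene"); cv2.imwrite("pics/held.png",im[100:420,120:520,::-1])
E
```

```text
down hit=False t4.0 [478.5  74.9  80.1] w87.1 F [-0.1  0.7  0. ]
grasped t5.2 [478.6  75.1  80.2] w7.9 F [-0.   0.4  0.9]
lifted t6.4 [447.1  71.4 212. ] w7.4 F [ 0.   0.1 -1.8]
```

View pics/held.png

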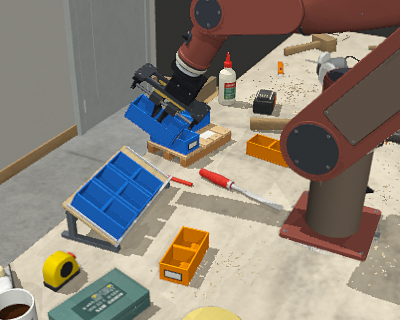

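The tray is held at about (165,120) in the crop, web between the fingers (width 8). The other three trays are undisturbed, so I place this one.

```bash
python3 - <<'E'
from plan import *
place("low")
p,o,n=rackpose(-36,1)
goto(p+n*75,o); st("back")
for c in ("scene","top"): cv2.imwrite(f"pics/{c}1.png",capture(c)[:,:,::-1])
a=cv2.resize(cv2.imread("pics/top1.png")[160:260,310:420],(440,400),interpolation=cv2.INTER_CUBIC)
b=cv2.resize(cv2.imread("pics/scene1.png")[195:275,260:360],(360,288),interpolation=cv2.INTER_CUBIC)
I=np.zeros((400,800,3),np.uint8); I[:,:440]=a; I[:288,440:]=b; cv2.imwrite("pics/low.png",I)
E
```

```text
above t8.5 [ 450.1 -225.3   70.7] w7.8 F [ 0.8 -0.2 -0.7]
lowered hit=True, want z 60.0 t9.0 [ 449.8 -225.4   59. ] w7.9 F [ 0.2 -0.1  3.6]
placed t11.1 [ 449.1 -224.9  149.2] w87.4 F [-0.1 -0.2 -1.1]
back t12.5 [432.7 142.4 145. ] w87.0 F [ 0.3 -0.5  0.5]
```

View pics/low.png

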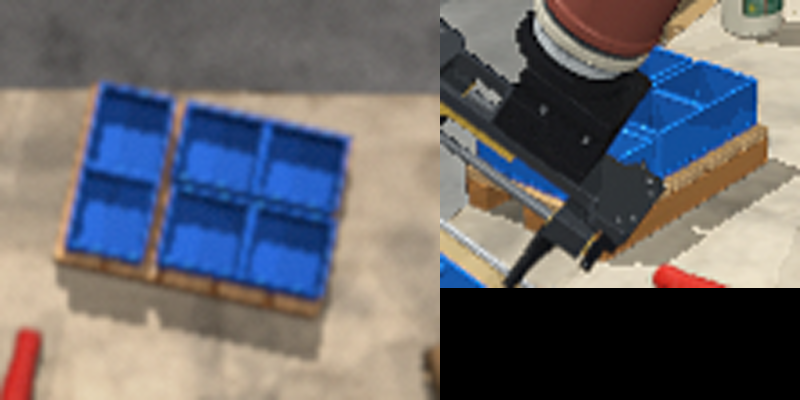

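The top view shows the lower layer full and square, with the near tray flush with its neighbours. Next is the upper crosswise tray.

```bash
python3 - <<'E'
from plan import *
pick(-36); place("cross")
E
```

```text
down hit=False t13.6 [469.6 147.4  80.2] w87.0 F [ 0.5 -0.2 -0.9]
grasped t14.9 [470.3 147.4  80.6] w7.9 F [ 2.3 -0.3  1.4]
lifted t16.1 [438.2 143.4 212. ] w7.6 F [ 0.2  0.5 -2.2]
above t18.3 [ 478.  -267.7  114.7] w7.7 F [-0.1 -0.1 -1.3]
lowered hit=True, want z 104.0 t18.8 [ 477.7 -268.1  103.5] w7.5 F [ 0.4 -0.4  4.4]
placed t20.9 [ 477.  -267.4  193.1] w86.5 F [-0.2  0.3 -0.3]
```

```bash
python3 - <<'E'
from plan import *
pick(36); place("up1")
pick(108); 
cv2.imwrite("pics/top2.png",capture("top")[:,:,::-1]); cv2.imwrite("pics/scene2.png",capture("scene")[:,:,::-1])
a=cv2.resize(cv2.imread("pics/top2.png")[160:260,310:420],(440,400),interpolation=cv2.INTER_CUBIC)
b=cv2.resize(cv2.imread("pics/scene2.png")[180:280,250:350],(360,360),interpolation=cv2.INTER_CUBIC)
I=np.zeros((400,800,3),np.uint8); I[:,:440]=a; I[:360,440:]=b; cv2.imwrite("pics/up.png",I)
E
```

```text
down hit=False t23.5 [461.  218.8  80.2] w87.0 F [-0.3 -0.5  0.3]
grasped t24.7 [461.9 219.3  81. ] w7.7 F [ 4.  -0.7  1.3]
lifted t26.0 [429.4 214.9 212. ] w7.3 F [-0.4 -0.  -2.6]
above t28.1 [ 535.2 -169.2  114.6] w7.9 F [ 0.5 -0.  -1.6]
lowered hit=True, want z 104.0 t28.6 [ 535.  -169.6  103.8] w7.6 F [ 0.6 -1.2  3.5]
placed t30.8 [ 534.2 -169.1  193.1] w87.6 F [-0.8  0.1 -0.1]
down hit=False t33.3 [452.6 287.8  80.2] w87.1 F [-0.6  0.8  0.8]
grasped t34.5 [453.8 288.5  81.4] w7.8 F [ 5.3 -1.2  0.5]
lifted t35.7 [421.1 283.7 212. ] w7.6 F [-0.  -0.2 -3.3]
```

View pics/up.png

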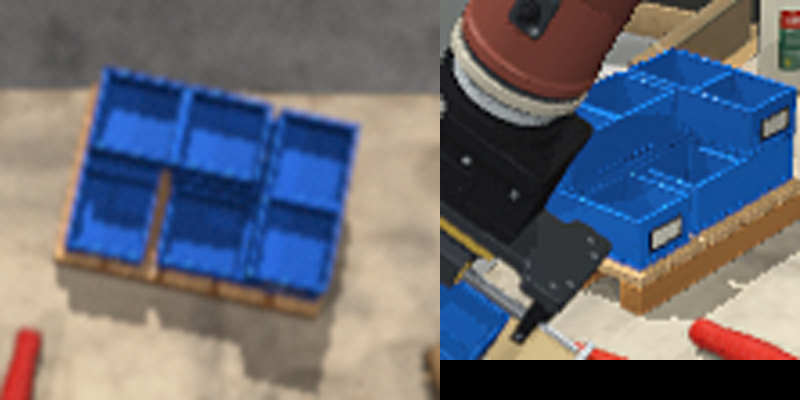

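The upper crosswise tray (right) and the far pair tray are level and square. I place the last tray, withdraw, and check the poses by fitting.

```bash
python3 - <<'E'
from plan import *
place("up2"); o=get_obs(); goto(np.array([420,120,320]),o["tool_rot"]); st("away")
im={c:capture(c) for c in CAM}
for c in im: cv2.imwrite(f"pics/{c}3.png",im[c][:,:,::-1])
obs={"top":blue(im["top"])}; R={"top":(310,160,415,255)}
low=[(0,72,1,36),(36,-36,0,36),(-36,-36,0,36)]; up=[PL["cross"],PL["up1"],PL["up2"]]
for i in range(3):
    def f(q):
        u=list(up); x,y,c,z=u[i]; u.pop(i)
        B=(BOX if up[i][2] else BOX@Rz(np.pi/2).T)@Rz(q[2]).T+[x+q[0],y+q[1],z]
        return palboxes(pp,low+u)+[B@Rz(pp[2]).T+[pp[0],pp[1],0]]
    print(i,fit(f,[0,0,0],[4,4,.05],obs,R))
a=cv2.resize(im["top"][160:260,310:420,::-1],(440,400),interpolation=cv2.INTER_CUBIC)
b=cv2.resize(im["scene"][180:280,250:350,::-1],(360,360),interpolation=cv2.INTER_CUBIC)
I=np.zeros((400,800,3),np.uint8); I[:,:440]=a; I[:360,440:]=b; cv2.imwrite("pics/end.png",I)
E
```

```text
above t38.1 [ 464.7 -154.6  114.5] w8.0 F [ 0.5 -0.1 -2.2]
lowered hit=True, want z 104.0 t38.6 [ 464.5 -155.   104.2] w7.9 F [-0.7  0.3  2.6]
placed t40.8 [ 463.7 -154.5  193.1] w87.0 F [-0.2 -0.3 -0.9]
away t41.9 [419.9 119.3 318.9] w86.9 F [ 0.5 -0.8  0.3]
0 (array([-1.97717035,  1.6000206 ,  0.00857703]), np.float64(100.49756622314453))
1 (array([ 0.82026729, -1.70073506, -0.01168222]), np.float64(100.5988540649414))
2 (array([  9.83811114, -13.10952874,  -0.01347725]), np.float64(97.7948226928711))
```

View pics/end.png

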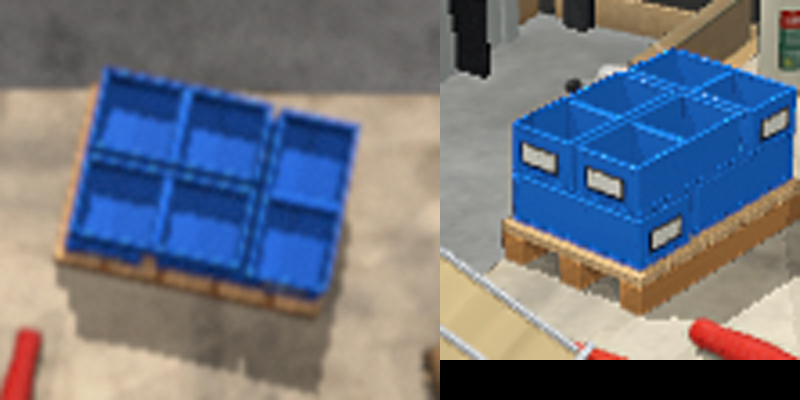

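Both layers are flush, with even gaps and in-line outer edges in both views. The third fit value is off because the lower trays hide that tray's outline, so it is ill-conditioned. Handing in.

```bash
python3 -c "
from bench import *
print(job_done())"
```

```text
the job is handed in; nothing more can be done
None
```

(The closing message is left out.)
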